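# Push a row of round cake tins home in a packing lane

## Task

Push the three round cake tins standing along the long fence into the lane as one closed row, driving the white backing block ahead of them until it is up against the end stop, then press the row home there with about 12 newtons for half a second and let go. Keep the row together and in line along the fence, with the tins flat on the table; they dent above 25 newtons. Do not disturb the timer or the tape roll.

Things in the scene. Friction and masses are not known exactly. Their poses are not given: they have to be found in the camera images.
- lane: Fixed lane of two steel rails 28 mm high, standing on the bare table (no floor). Origin on the table, mid-lane, at its mouth; x runs along the centre line into the lane, away from the robot, y left, z up. Rail inner faces at y = +41 and -41 mm. The right rail is short: x = 28 to 283 mm, with a lead-in flaring outward from x = 31 to 0; before the mouth the right side is open.
- fence_end (a point): Near end of the lane's left rail, the long fence: on its top edge, 28 mm up, at x = -255, y = +41 mm of the lane. The fence runs straight from here to x = +283 mm; it is 8 mm thick, with a 3 mm high foot flange on the outside, out to 23 mm from the inner face.
- end_stop: Fixed steel cross plate with a rubber pad, 28 mm high, that closes the far end of the lane. The pad's upright face is at x = +268 mm of the lane, centred on the centre line. Its origin and axes are given as those of the lane, at the mouth.
- block_centre (a point): Centre (17 mm up) of the loose white plastic backing block, 45 mm along the lane x 78 mm across x 34 mm high, 0.22 to 0.42 kg, which stands in the lane ahead of the row, at first 75 to 125 mm past the mouth. Pushing row and block together along the lane takes 4 to 9 N; against the end stop its centre is at x = +245.5 mm of the lane.
- tin_a_centre (a point): Centre of one closed cake tin: round, 76 mm across, 42 mm high, upright walls, 160 g, bright metal; this point is 21 mm up. The three stand in a row beside the fence, 82 to 92 mm apart, the foremost at the lane's mouth, the two behind up to 14 mm off the centre line to the right; which is where varies. They slide on the table against about 1 N each. Closed up, neighbouring centres are 76 mm apart.
- tin_a: The same tin; origin at the middle of its underside, z up.
- tin_b_centre (a point): Centre of another of the three cake tins: round, 76 mm across, 42 mm high, upright walls, 160 g, bright metal; this point is 21 mm up. The three stand in a row beside the fence, 82 to 92 mm apart, the foremost at the lane's mouth, the two behind up to 14 mm off the centre line to the right; which is where varies. They slide on the table against about 1 N each. Closed up, neighbouring centres are 76 mm apart.
- tin_b: The same tin; origin at the middle of its underside, z up.
- tin_c_centre (a point): Centre of another of the three cake tins: round, 76 mm across, 42 mm high, upright walls, 160 g, bright metal; this point is 21 mm up. The three stand in a row beside the fence, 82 to 92 mm apart, the foremost at the lane's mouth, the two behind up to 14 mm off the centre line to the right; which is where varies. They slide on the table against about 1 N each. Closed up, neighbouring centres are 76 mm apart.
- tin_c: The same tin; origin at the middle of its underside, z up.
- timer: Loose white kitchen timer, 70 x 66 x 21 mm, lying 150 to 180 mm to the right of the lane's centre line, beside the mouth. Leave it alone. Origin at the middle of its underside.
- tape_roll: Loose roll of beige tape lying flat, 103 mm across, 25 mm high, 175 to 210 mm to the right of the lane's centre line, nearer the robot. Leave it alone. Origin at the middle of its underside.
Mind the look-alikes: they are no part of the job. What is shaped like the tin_b but blue is not meant.

How it is judged:
By the outcome, as a careful person would: the job done as asked, in the order asked, and still so for the second after the job is handed in, with the robot touching nothing.
It also fails if it takes over 72 s, if anything falls off the work surface, if the arm or the gripper's body presses on something with over 40 N, if the wrist force passes 120 N, or if a joint passes its speed limit or range.

## Robot

A 6-joint arm with a two-finger parallel gripper is mounted at the origin on a cart in front of the work surface, level with it; the furniture and walls round the work are solid. World frame = base frame: x ahead of the robot, y to its left, z up, the work surface at z = 0. Lengths are in m, angles in rad, forces in N, time in s.
With the tool pointing down it reaches from about 0.425 to 0.95 m from the base axis. Payload 3.5 kg.
Tool frame: the origin (TCP) lies on the centre line of the jaws, within the pads' length; the fingertips stand 11 mm ahead of it and the grasp point (between the pads) lies 8 mm behind it; z points along the fingers, y is the line along which they close (so a half turn about z gives the same grasp; the last joint's range is limited). The gripper opens to 85 mm and grips with 20 to 120 N. Pads are 22 mm wide; open, the fingers measure 114 mm over their backs; the gripper's body (76 mm by 85 mm) begins 54 mm behind the grasp point. The pads swing forward as they close: fully open they stand 13 mm farther back than shut.
Start: joints at [-1.375, 0.286, 1.577, -0, 1.279, -0.15], TCP at [0.229, -0.635, 0.216] pointing down, gripper open.
Joint ranges: [-2.77, 2.77], [-0.9, 2.22], [0.21, 2.48], [-1.53, 4.67], [0.24, 2.81], [-2.84, 2.84]. Speed limits (rad/s): [2.79, 2.79, 3.14, 3.14, 3.14, 3.14].

## Interface

Orientations are given as a unit quaternion [x, y, z, w].
In Python, from plant import ctrl gives the robot as it stands.
- The arm moves only by the tool step_arm, never from a script. Its argument "motion" is a list of rows, each an object with "offset": the shift along the tool's x, y, z in m, a list of three; "twist": the turn about the tool's z in degrees. A call has 1 to 12 rows; each row is the pose to reach, as a shift and turn from the pose commanded when the call began, along the tool's axes at that moment; what a row does not reach only later rows make up. A row lasts 1/10 s, in which the tool goes at most 50 mm and 8.59 degrees, less where a joint would pass 70% of its speed; a pose out of reach is approached as far as the arm can. A call with a gripper value outside its range is refused whole. "gripper" is the finger opening in m, from 0 to 0.0854, set as the call begins (left out, the last holds). The fingers move at their own pace and stop on an object; "grip_force" is the grip in N (left out, the last holds). Time passes only in rows, so rows that repeat a pose let the fingers close. It gives the time, the measured TCP pose, the force, the opening and the grip force at its end, in the units of the state.
- ctrl.get_state(): the state, without advancing time (a new reading comes with each control period).
- ctrl.read_camera(name): name is "scene" or "side" or "wrist"; returns the picture (480x640x3 uint8, blue, green, red); there is no depth.
- ctrl.calibration(name): a dict with "fx", "fy", "cx", "cy" (pixels), "cam_to_world" (4x4, takes a point from camera to world coordinates). Camera axes: x right, y up, looking along -z (the intrinsics and any distortion apply to the point x, -y, -z); pixel columns grow to the right and rows downward; lengths in m; the calibration is good to about 2 mm. A picture is of the moment at which its call begins: read the wrist's pose just before it. calibration takes no time and is no camera call; for the wrist camera it gives the pose at the moment of the call.
- ctrl.sign_off(): hands the job in; it is judged then, once.
The state is a dict: "time": time; "qpos": joint angles; "dq": joint speeds; "joint_efforts": joint torques, N m; "eef_pos": TCP position; "tcp_rot": TCP orientation; "contact_force": force on the tool from outside, world axes, zero at the start; "wrist_torque": the same for the moment, N m; "opening": opening from 0.0 (shut) to 1.0 (fully open); "finger_force": force on a finger pad.
Only numpy, scipy, OpenCV 4.12 (cv2) and the standard library are available. Lean on these libraries where they do the work, as an engineer would, in place of code of your own. Each camera call takes 0.05 s, during which the arm holds its last target. There are 200 camera calls.

## Working session

There is one attempt and no reset: what is moved stays moved. The work goes in short steps, Python scripts to look and compute and a tool call to move; the robot and the scene stay as the last step left them, time stands still between calls to the robot, and variables do not carry over. Pictures are saved under pics/ and viewed, at most 10 in all, crops included, and the job is handed in when it is done.

Besides the shell and the picture viewer there is one more tool, called after ">>>" as name(argument=value, ...), one argument or row to a line, values as JSON. step_arm: Moves the arm, as the interface text tells. Its arguments: {"type":"object","properties":{"motion":{"type":"array"},"gripper":{"type":"number"},"grip_force":{"type":"number"}},"required":["motion"]}

```bash
ls; mkdir -p pics
cat > h.py <<'E'
import numpy as np, cv2
from plant import ctrl
def cal(n):
    c=ctrl.calibration(n); return c
def ray(c,u,v):
    k=np.array([[c['fx'],0,c['cx']],[0,c['fy'],c['cy']],[0,0,1.]])
    d=c.get('dist',c.get('distortion'))
    if d is not None:
        x,y=cv2.undistortPoints(np.array([[[u,v]]],float),k,np.array(d,float))[0,0]
    else: x,y=(u-c['cx'])/c['fx'],(v-c['cy'])/c['fy']
    T=np.array(c['cam_to_world']); return T[:3,3],T[:3,:3]@np.array([x,-y,-1])
def onz(c,u,v,z):
    o,d=ray(c,u,v); return o+d*(z-o[2])/d[2]
E
python3 - <<'E'
from h import *
s=ctrl.get_state(); print(s)
for n in ['scene','side','wrist']:
    c=cal(n); print(n,{k:np.round(v,4).tolist() for k,v in c.items() if not isinstance(v,str)})
    cv2.imwrite(f'pics/{n}0.png',ctrl.read_camera(n))
E
```

```text
pics
{'time': 0.0, 'qpos': array([-1.37500215e+00,  2.87190333e-01,  1.57818352e+00, -6.35460971e-06,
        1.27860441e+00, -1.49992473e-01]), 'dq': array([0.00106021, 0.00115576, 0.0015817 , 0.00144206, 0.0017302 ,
       0.00050677]), 'joint_efforts': array([-2.87002777e-04, -4.05978978e+01, -2.92627627e+01, -1.56793608e-04,
        5.81565168e-03,  4.47325590e-06]), 'eef_pos': array([ 0.22867635, -0.63434358,  0.21482725]), 'tcp_rot': array([ 9.85090284e-01,  1.72034037e-01, -3.03546021e-05, -1.19242242e-03]), 'contact_force': array([ 0.11835816, -0.15565073,  0.07986778]), 'wrist_torque': array([0.01968791, 0.01352743, 0.01494893]), 'finger_force': 0.0, 'opening': 0.9978819693728033}
scene {'fx': 459.5295, 'fy': 459.5295, 'cx': 319.9627, 'cy': 239.4434, 'cam_to_world': [[0.7694, 0.2625, -0.5823, 0.0277], [-0.6386, 0.3313, -0.6945, -0.9206], [0.0106, 0.9063, 0.4225, 0.4284], [0.0, 0.0, 0.0, 1.0]]}
side {'fx': 593.5332, 'fy': 593.5332, 'cx': 320.7039, 'cy': 234.4774, 'cam_to_world': [[0.8149, 0.2513, -0.5223, 0.0312], [-0.5794, 0.3288, -0.7458, -1.0383], [-0.0157, 0.9104, 0.4135, 0.4345], [0.0, 0.0, 0.0, 1.0]]}
wrist {'fx': 403.277, 'fy': 403.277, 'cx': 318.6327, 'cy': 239.2859, 'cam_to_world': [[0.3389, 0.9035, 0.2626, 0.2953], [-0.9408, 0.3263, 0.0914, -0.6109], [-0.0031, -0.278, 0.9606, 0.3729], [0.0, 0.0, 0.0, 1.0]]}
```

View pics/scene0.png

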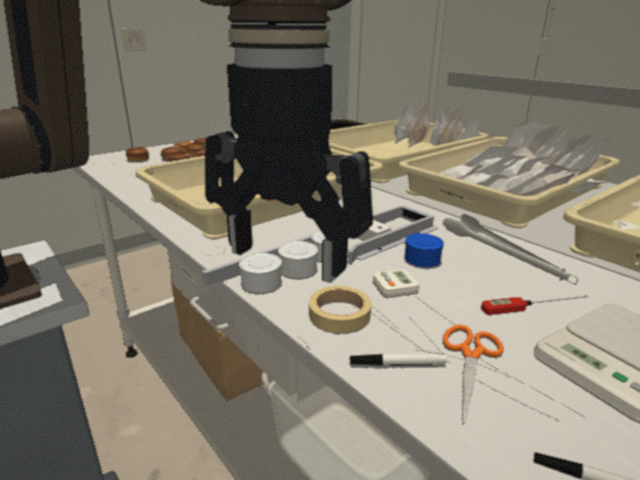

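View pics/side0.png

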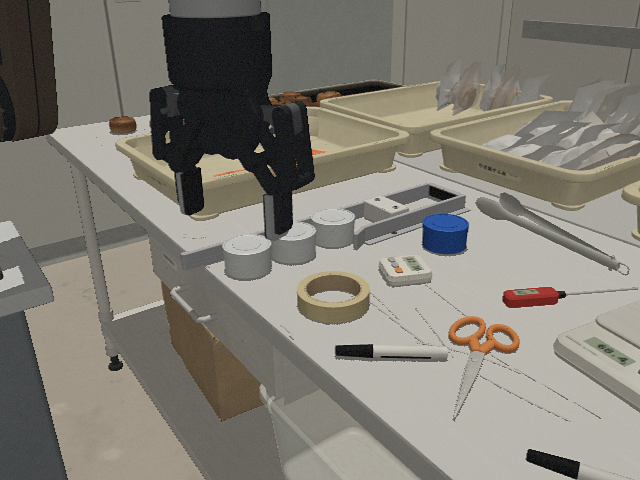

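The side picture shows the fence from about (185,258) to (465,192), tin tops near (247,242), (295,227) and (333,214), the block near (383,207), the stop pad near (437,190), the timer at (405,268), and the tape roll at (333,285). The blue look-alike is at (445,222). I'll make a coarse estimate from this and then look with the wrist camera.

Run:
```python
from h import *
c=cal('side')
for n,u,v,z in [('fence0',185,258,.028),('t1',247,242,.042),('t2',295,227,.042),('t3',333,214,.042),('block',383,207,.034),('rail r near',358,237,.028),('rail far',465,192,.028),('timer',405,268,.02),('tape',333,290,.025)]:
    print(n,onz(c,u,v,z).round(3))
```

```text
fence0 [ 0.328 -0.25   0.028]
t1 [ 0.419 -0.284  0.042]
t2 [ 0.511 -0.28   0.042]
t3 [ 0.594 -0.274  0.042]
block [ 0.696 -0.287  0.034]
rail r near [ 0.587 -0.35   0.028]
rail far [ 0.884 -0.313  0.028]
timer [ 0.585 -0.466  0.02 ]
tape [ 0.454 -0.461  0.025]
```

View pics/wrist0.png

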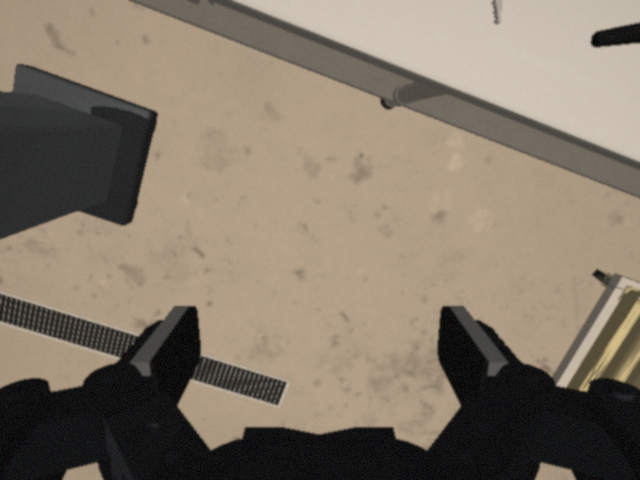

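The wrist picture shows only floor and the table edge, so the camera has to go over the row. The lane runs roughly along world +x, with its mouth near (0.59,-0.29). I'll move the wrist camera above it.

>>> step_arm(
  motion=[
    {"offset": [0.03,-0.02,-0.03],"twist": 2},
    {"offset": [0.06,-0.04,-0.06],"twist": 4},
    {"offset": [0.09,-0.07,-0.08],"twist": 6},
    {"offset": [0.125,-0.095,-0.1],"twist": 9},
    {"offset": [0.16,-0.12,-0.12],"twist": 12},
    {"offset": [0.195,-0.145,-0.13],"twist": 15},
    {"offset": [0.23,-0.17,-0.13],"twist": 18},
    {"offset": [0.265,-0.195,-0.13],"twist": 20},
    {"offset": [0.3,-0.22,-0.13],"twist": 22},
    {"offset": [0.32,-0.236,-0.13],"twist": 22},
    {"offset": [0.32,-0.236,-0.13],"twist": 22},
    {"offset": [0.32,-0.236,-0.13],"twist": 22},
  ],
  gripper=0.0,
)

```text
time: 1.35
eef_pos: [0.4498, -0.3044, 0.346]
tcp_rot: [1.0, -0.018, -0.0, 0.0]
contact_force: [-0.4, -0.7, 0.2]
opening: 0.001
finger_force: 0.0
```

Run:
```python
from h import *
s=ctrl.get_state(); print(s['time'],s['eef_pos'],s['tcp_rot'],s['contact_force'],s['opening'])
c=cal('wrist'); im=ctrl.read_camera('wrist'); cv2.imwrite('pics/w1.png',im)
np.save('w1.npy',c,allow_pickle=True)
im=ctrl.read_camera('side'); cv2.imwrite('pics/side1.png',im)
```

```text
1.35 [ 0.44983518 -0.30436432  0.34602434] [ 9.99829376e-01 -1.84687903e-02 -3.01047085e-04  1.77074162e-04] [-0.42604877 -0.66608495  0.15770751] 0.0009491688257742948
```

View pics/w1.png

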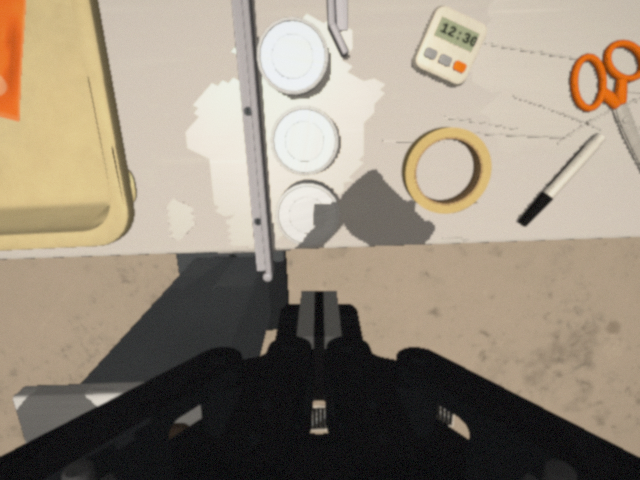

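The wrist view shows tin tops near (293,57), (306,141) and (308,212). The fence top runs from about (243,0) to (265,275), the right rail's lead-in tip is near (345,52), and the tape and timer are on the right. I'll take a second view 0.15 m further on.

>>> step_arm(
  motion=[
    {"offset": [0.03,0,0]},
    {"offset": [0.07,0,0]},
    {"offset": [0.11,0,0]},
    {"offset": [0.14,0,0]},
    {"offset": [0.15,0,0]},
    {"offset": [0.15,0,0]},
    {"offset": [0.15,0,0]},
  ],
)

```text
invalid input at $.motion[0]: expected keys offset, twist
```

Run:
```python
from h import *
s=ctrl.get_state(); print(s['time'],s['eef_pos'],s['tcp_rot'])
c=cal('wrist'); im=ctrl.read_camera('wrist'); cv2.imwrite('pics/w2.png',im)
np.save('w2.npy',c,allow_pickle=True)
```

```text
1.45 [ 0.44934819 -0.30534214  0.34597096] [ 9.99807803e-01 -1.96030780e-02 -2.70855312e-04  5.54074170e-05]
```

View pics/w2.png

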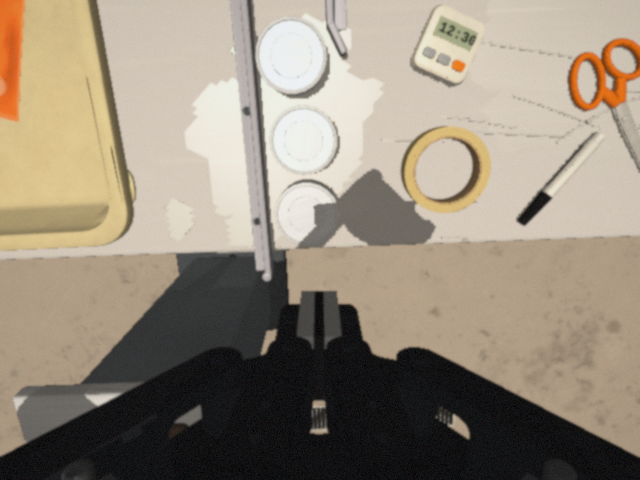

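The call was refused because every row needs a twist value, so this is the same view as before. I'll repeat the move.

>>> step_arm(
  motion=[
    {"offset": [0.03,0,0],"twist": 0},
    {"offset": [0.07,0,0],"twist": 0},
    {"offset": [0.11,0,0],"twist": 0},
    {"offset": [0.14,0,0],"twist": 0},
    {"offset": [0.15,0,0],"twist": 0},
    {"offset": [0.15,0,0],"twist": 0},
    {"offset": [0.15,0,0],"twist": 0},
  ],
)

```text
time: 2.2
eef_pos: [0.5987, -0.311, 0.346]
tcp_rot: [1.0, -0.02, -0.001, -0.0]
contact_force: [0.6, -0.0, -0.3]
opening: 0.002
finger_force: 0.0
```

Run:
```python
from h import *
s=ctrl.get_state(); print(s['time'],s['eef_pos'],s['tcp_rot'])
c=cal('wrist'); im=ctrl.read_camera('wrist'); cv2.imwrite('pics/w3.png',im)
np.save('w3.npy',c,allow_pickle=True)
```

```text
2.2 [ 0.59872859 -0.31098964  0.3460465 ] [ 9.99806268e-01 -1.96760719e-02 -5.22806129e-04 -7.78995188e-05]
```

View pics/w3.png

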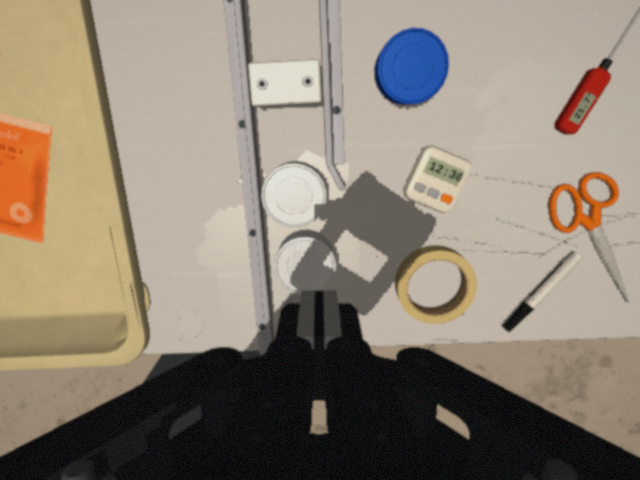

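In this view the block top spans about (249-320, 60-108), with tins at (294,193) and (306,265). The fence's inner edge is near column 245 at row 60, and the right rail's lead-in ends near (343,187). Next I'll measure these in both views.

Run:
```python
from h import *
for n in ['w2','w3']:
    c=np.load(n+'.npy',allow_pickle=True).item(); im=cv2.imread(f'pics/{n}.png'); g=cv2.cvtColor(im,cv2.COLOR_BGR2GRAY)
    ci=cv2.HoughCircles(cv2.GaussianBlur(g,(3,3),0),cv2.HOUGH_GRADIENT,1,50,param1=120,param2=22,minRadius=26,maxRadius=42)
    for u,v,r in ci[0]:
        if 240<u<345: print(n,'tin',u,v,r,onz(c,u,v,.042).round(4), 'R',np.linalg.norm(onz(c,u,v,.042)-onz(c,u+r,v,.042)).round(4))
    sx=cv2.Sobel(cv2.GaussianBlur(g,(3,3),0),cv2.CV_32F,1,0)
    for v in range(10,320,30):
        a=225; row=sx[v,a:285]
        idx=[a+i for i in range(1,59) if abs(row[i])>40 and abs(row[i])>=abs(row[i-1]) and abs(row[i])>abs(row[i+1])]
        print(n,v,[(u,int(sx[v,u]),onz(c,u,v,.028)[:2].round(4).tolist()) for u in idx][:4])
c=np.load('w3.npy',allow_pickle=True).item()
for u,v in [(249,62),(318,60),(320,103),(251,107)]: print('block',onz(c,u,v,.034).round(4))
```

```text
w2 tin 290.5 57.5 35.9 [ 0.5866 -0.2807  0.042 ] R 0.0379
w2 tin 306.5 141.5 32.9 [ 0.4998 -0.2935  0.042 ] R 0.0366
w2 tin 305.5 213.5 35.7 [ 0.418  -0.2884  0.042 ] R 0.0418
w2 10 [(230, -46, [0.6372, -0.2188]), (248, -223, [0.6364, -0.2378]), (253, 260, [0.6362, -0.2431])]
w2 40 [(232, -55, [0.6084, -0.2181]), (242, -50, [0.6079, -0.2288]), (245, 42, [0.6078, -0.232]), (250, -229, [0.6076, -0.2374])]
w2 70 [(235, -42, [0.5784, -0.2184]), (245, -41, [0.578, -0.2293]), (253, -232, [0.5776, -0.2381]), (258, 268, [0.5774, -0.2436])]
w2 100 [(239, -129, [0.5472, -0.2198]), (255, -232, [0.5465, -0.2377]), (261, 300, [0.5463, -0.2444])]
w2 130 [(242, -134, [0.5148, -0.2202]), (258, -226, [0.5141, -0.2384]), (264, 327, [0.5139, -0.2452]), (271, -49, [0.5135, -0.2532])]
w2 160 [(245, -129, [0.4811, -0.2206]), (253, -51, [0.4808, -0.2299]), (256, 44, [0.4806, -0.2333]), (261, -240, [0.4804, -0.2391])]
w2 190 [(248, -116, [0.446, -0.221]), (263, -235, [0.4453, -0.2387]), (268, 341, [0.4451, -0.2447]), (283, -69, [0.4444, -0.2625])]
w2 220 [(253, -205, [0.4093, -0.2238]), (259, 215, [0.409, -
[... 996 characters left out ...]
5947, -0.2419]), (265, 111, [0.5945, -0.2467])]
w3 220 [(245, -76, [0.5589, -0.2196]), (260, -220, [0.5582, -0.2378]), (266, 262, [0.5579, -0.2451]), (280, 42, [0.5573, -0.262])]
w3 250 [(249, -79, [0.5207, -0.2211]), (263, -216, [0.52, -0.2385]), (268, 266, [0.5197, -0.2447]), (277, -51, [0.5193, -0.2558])]
w3 280 [(252, -64, [0.4807, -0.2214]), (266, -219, [0.48, -0.2392]), (271, 246, [0.4798, -0.2455]), (283, 45, [0.4792, -0.2607])]
w3 310 [(255, -70, [0.439, -0.2217]), (268, -210, [0.4383, -0.2386]), (273, 204, [0.4381, -0.2451]), (277, -127, [0.4379, -0.2502])]
block [ 0.7343 -0.2409  0.034 ]
block [ 0.7334 -0.3152  0.034 ]
block [ 0.6895 -0.3157  0.034 ]
block [ 0.6883 -0.2391  0.034 ]
```

The lane azimuth is about +0.5° and the mouth is at about (0.589,-0.279). The tins are at lane offsets y≈-3, -12 and -8 mm, and the block is about 121 mm past the mouth, all as the text allows. First I'll nudge the two rear tins against the fence with the shut fingers, and then push them with a two-finger cradle.

>>> step_arm(
  motion=[
    {"offset": [-0.03,0.015,0.04],"twist": -1},
    {"offset": [-0.06,0.03,0.08],"twist": -2},
    {"offset": [-0.085,0.045,0.12],"twist": -2.75},
    {"offset": [-0.097,0.05,0.16],"twist": -2.75},
    {"offset": [-0.097,0.05,0.19],"twist": -2.75},
    {"offset": [-0.097,0.05,0.22],"twist": -2.75},
    {"offset": [-0.097,0.05,0.25],"twist": -2.75},
    {"offset": [-0.097,0.05,0.27],"twist": -2.75},
    {"offset": [-0.097,0.05,0.28],"twist": -2.75},
    {"offset": [-0.097,0.05,0.28],"twist": -2.75},
    {"offset": [-0.097,0.05,0.28],"twist": -2.75},
  ],
  gripper=0.0,
)

```text
time: 3.35
eef_pos: [0.5012, -0.3572, 0.0677]
tcp_rot: [1.0, 0.005, 0.001, 0.001]
contact_force: [-0.2, -0.6, -0.1]
opening: 0.003
finger_force: 0.0
```

Run:
```python
from h import *
s=ctrl.get_state(); print(s['time'],s['eef_pos'],s['tcp_rot'],s['contact_force'])
c=cal('wrist'); np.save('w4.npy',c,allow_pickle=True); cv2.imwrite('pics/w4.png',ctrl.read_camera('wrist'))
cv2.imwrite('pics/side4.png',ctrl.read_camera('side')[150:340,150:550].repeat(2,0).repeat(2,1))
```

```text
3.35 [ 0.50122386 -0.35724056  0.06773788] [9.99988313e-01 4.71088239e-03 7.48927891e-04 7.87236087e-04] [-0.16453312 -0.57350948 -0.05481603]
```

View pics/side4.png

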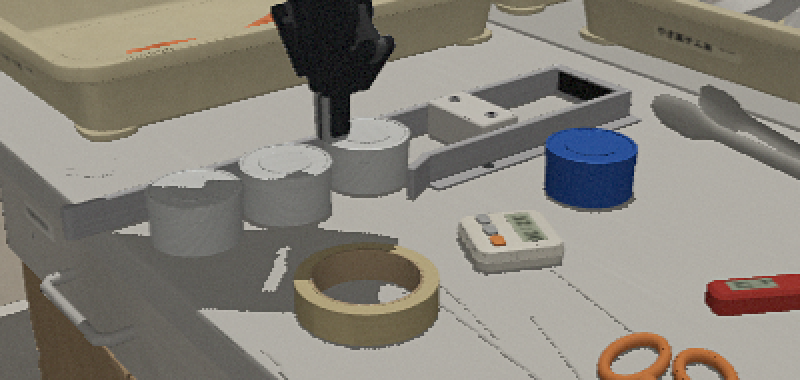

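The crop shows the fingertips at about full-image (317,220), the tins undisturbed, and the way down to be checked. I'll compare with the predicted tip pixel before descending.

Run:
```python
from h import *
c=cal('side');T=np.linalg.inv(np.array(c['cam_to_world']))
def pr(p):
    q=T[:3,:3]@p+T[:3,3]; return c['cx']+c['fx']*q[0]/-q[2], c['cy']-c['fy']*q[1]/-q[2]
for p in [(.501,-.357,.057),(.501,-.357,.0),(.5,-.292,.042),(.418,-.288,.042),(.588,-.282,.042),(.333,-.240,.028)]: print(p,np.round(pr(np.array(p)),1))
c=cal('wrist')
print(onz(c,319,262,.05))
cw=np.load('w3.npy',allow_pickle=True).item()
for u,v,z in [(343,187,.028),(345,180,.028)]: print(onz(cw,u,v,z))
```

```text
(0.501, -0.357, 0.057) [316.8 235.5]
(0.501, -0.357, 0.0) [317.4 268.5]
(0.5, -0.292, 0.042) [293.4 230.9]
(0.418, -0.288, 0.042) [247.8 243.1]
(0.588, -0.282, 0.042) [333.3 216.2]
(0.333, -0.24, 0.028) [185.2 254.9]
[ 0.51051722 -0.35767464  0.05      ]
[ 0.59443874 -0.33926604  0.028     ]
[ 0.60262513 -0.34180757  0.028     ]
```

View pics/w4.png

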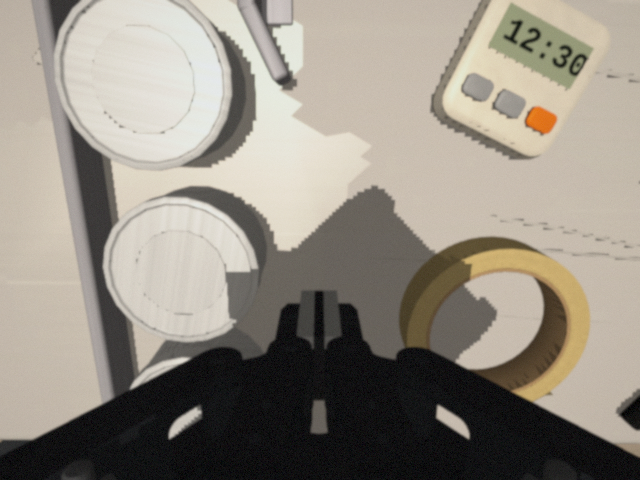

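The wrist view shows the closed fingers at about (320,300) right of tin 2 (181,268), clear of the tape (495,320) and timer. The tip looked higher in the side view than predicted, so I'll measure its height before going low.

Run:
```python
from h import *
im=cv2.imread('pics/side4.png')[::2,::2]; g=im.max(2)
for u in range(155,178,2):
    col=g[:,u]; d=np.where(col<60)[0]; d=d[d<110]; print(u+150,d.max()+150 if len(d) else None, col[60:80:2])
```

```text
305 194 [179 179 178 179 160  91 114 188 182 180]
307 195 [101 150 148 168 162  89  84 155 185 179]
309 217 [ 58  58  60  56  63  87  87 185 187 184]
311 197 [ 81  77  76  77  76  86  86  94 159 187]
313 198 [ 93  90  89  91  88  91  99  99 154 175]
315 217 [ 33  43  37  52  77  90 113 101  98 130]
317 218 [ 21  31  23  21  26  85 194 103 104 110]
319 217 [ 27  31  28  21  66 139 186  99 107 116]
321 217 [ 22  29  26  25  92 187 187 101 112 110]
323 216 [ 22  22  17  18 110 180 186 153 107 111]
325 196 [183 144 180 174 183 140 184 204 115 116]
327 195 [185 183 181 182 182 170 185 204 113 116]
```

Run:
```python
from h import *
c=cal('wrist'); s=cal('side'); st=ctrl.get_state(); print(st['time'],st['eef_pos'])
im=cv2.imread('pics/w4.png').max(2)
print(im[280:330:4,310],im[280:330:4,330])
for z in (.05,.057,.07,.085): print(z,onz(c,319,291,z).round(4),onz(s,317,218,z).round(4))
A=[]; 
o1,d1=ray(c,319,291);o2,d2=ray(s,317,218)
t=np.linalg.lstsq(np.c_[d1,-d2],o2-o1,rcond=None)[0]; print(o1+t[0]*d1,o2+t[1]*d2)
```

```text
3.45 [ 0.50174591 -0.35752064  0.06831701]
[105 104 106  69  65  68  68  70  64  68  72  67  66] [105 108 103  72  71  70  68  67  67  68  67  67  67]
0.05 [ 0.496  -0.3578  0.05  ] [ 0.5505 -0.287   0.05  ]
0.057 [ 0.499  -0.3578  0.057 ] [ 0.5411 -0.3006  0.057 ]
0.07 [ 0.5047 -0.3577  0.07  ] [ 0.5235 -0.326   0.07  ]
0.085 [ 0.5111 -0.3576  0.085 ] [ 0.5032 -0.3554  0.085 ]
[ 0.50972988 -0.35761912  0.0817522 ] [ 0.50478758 -0.35312609  0.08385745]
```

Run:
```python
from h import *
def proj(n,p):
    c=cal(n);T=np.linalg.inv(np.array(c['cam_to_world'])); q=T[:3,:3]@np.array(p)+T[:3,3]
    return np.round([c['cx']+c['fx']*q[0]/-q[2], c['cy']-c['fy']*q[1]/-q[2]],1)
t=np.array([.2287,-.6343,.2148]); y=np.array([.339,-.9406,0])
for k in (.05,-.05):
    for dz in (-.011,0.002,.014,.027): print(k,dz,proj('side',t+k*y+[0,0,dz]),proj('scene',t+k*y+[0,0,dz]))
for n in ('side','scene'):
    g=cv2.imread(f'pics/{n}0.png').max(2)
    m=(g<60).astype(np.uint8); m[300:]=0
    for u0,u1 in ((170,210),(225,260),(255,300),(315,350)):
        r=np.where(m[150:,u0:u1].any(1))[0]; print(n,u0,u1,r.max()+150 if len(r) else None)
```

```text
0.05 -0.011 [285. 283.] [334.7 318.9]
0.05 0.002 [284.3 268.6] [335.1 305.9]
0.05 0.014 [283.7 255. ] [335.5 293.6]
0.05 0.027 [283.  239.9] [335.9 279.8]
-0.05 -0.011 [195.9 252.9] [241.9 287. ]
-0.05 0.002 [194.4 239.6] [241.  274.9]
-0.05 0.014 [192.9 227.1] [240.2 263.5]
-0.05 0.027 [191.3 213.3] [239.3 250.9]
side 170 210 295
side 225 260 181
side 255 300 237
side 315 350 None
scene 170 210 200
scene 225 260 253
scene 255 300 204
scene 315 350 276
```

Both fixed cameras put the tips about 26 mm higher relative to the TCP than the text says: TCP +15 mm shut, +28 mm open. I'll descend to a height that is safe either way and measure again.

>>> step_arm(
  motion=[
    {"offset": [0,0,0.015],"twist": 0},
    {"offset": [0,0,0.03],"twist": 0},
    {"offset": [0,0,0.04],"twist": 0},
    {"offset": [0,0,0.04],"twist": 0},
    {"offset": [0,0,0.04],"twist": 0},
  ],
)

```text
time: 3.95
eef_pos: [0.5006, -0.3561, 0.0253]
tcp_rot: [1.0, 0.005, -0.001, -0.001]
contact_force: [-0.2, -0.1, 0.4]
opening: 0.001
finger_force: 0.0
```

Run:
```python
from h import *
s=ctrl.get_state(); print(s['time'],s['eef_pos'],s['contact_force'])
im=ctrl.read_camera('side'); cv2.imwrite('pics/side5.png',cv2.resize(im[180:300,230:390],None,fx=4,fy=4,interpolation=cv2.INTER_NEAREST))
g=im.max(2)
for u in range(307,329,2): print(u,''.join('#' if x<45 else '+' if x<100 else '.' for x in g[215:270,u]))
```

```text
3.95 [ 0.50058172 -0.35614534  0.02526482] [-0.2410434  -0.07192589  0.39206399]
307 ########++++++...++++++++++.+.................+++++++++
309 ########+###############+#++#+...............++++++++++
311 ##########++++++++++++++++++++++............++..+++++++
313 ##########++++++++++++++++++++++++++.+++..+++...+++++++
315 #############################+++.....++++++.....+++++++
317 #############################++.................+++++++
319 #############################+++.................++++++
321 ############################++++.................+++.++
323 ###########################+...++................++++++
325 #########.......................+................++++++
327 ########........................++...............++++++
```

View pics/side5.png

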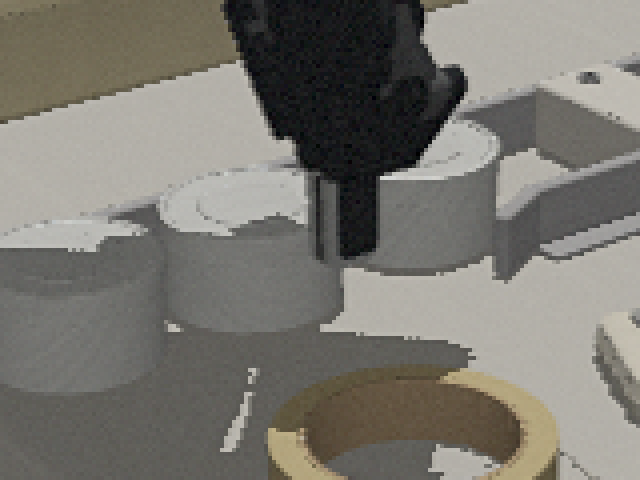

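Confirmed: the tip is about 40 mm up with TCP z at 25 mm, so it is TCP +15 mm shut. The picture shows the fingers beside tin 2 with a clear way down, and the knuckles begin about 38 mm above the tips. I'll lower to a tip height of about 16 mm and push tin 2 left towards the fence.

>>> step_arm(
  motion=[
    {"offset": [0,0,0.012],"twist": 0},
    {"offset": [0,0,0.024],"twist": 0},
    {"offset": [0,0,0.024],"twist": 0},
    {"offset": [0,-0.004,0.024],"twist": 0},
    {"offset": [0,-0.008,0.024],"twist": 0},
    {"offset": [0,-0.011,0.024],"twist": 0},
    {"offset": [0,-0.013,0.024],"twist": 0},
    {"offset": [0,-0.015,0.024],"twist": 0},
    {"offset": [0,-0.017,0.024],"twist": 0},
    {"offset": [0,-0.019,0.024],"twist": 0},
    {"offset": [0,-0.021,0.024],"twist": 0},
    {"offset": [0,-0.022,0.024],"twist": 0},
  ],
)

```text
time: 5.2
eef_pos: [0.501, -0.3348, 0.0026]
tcp_rot: [1.0, 0.005, 0.0, 0.0]
contact_force: [0.6, -1.2, 0.7]
opening: 0.002
finger_force: 0.8
```

>>> step_arm(
  motion=[
    {"offset": [0,-0.001,0],"twist": 0},
    {"offset": [0,-0.002,0],"twist": 0},
    {"offset": [0,-0.003,0],"twist": 0},
  ],
)

```text
time: 5.5
eef_pos: [0.5009, -0.3318, 0.0025]
tcp_rot: [1.0, 0.005, 0.0, 0.0]
contact_force: [0.6, -2.0, 1.2]
opening: -0.001
finger_force: 1.1
```

>>> step_arm(
  motion=[
    {"offset": [0,-0.001,0],"twist": 0},
    {"offset": [0,-0.002,0],"twist": 0},
  ],
)

```text
time: 5.7
eef_pos: [0.5009, -0.3298, 0.0025]
tcp_rot: [1.0, 0.005, 0.0, 0.0]
contact_force: [1.4, -2.1, 2.1]
opening: 0.0
finger_force: 1.3
```

>>> step_arm(
  motion=[
    {"offset": [0,-0.001,0],"twist": 0},
    {"offset": [0,-0.0015,0],"twist": 0},
  ],
)

```text
time: 5.9
eef_pos: [0.5009, -0.3289, 0.0026]
tcp_rot: [1.0, 0.005, 0.0, 0.001]
contact_force: [0.7, -5.9, 2.3]
opening: 0.002
finger_force: 2.7
```

Tin 2 is against the fence: the force rose at y=-0.329, as computed. Now I'll back off and do the same for tin 3.

>>> step_arm(
  motion=[
    {"offset": [0,0.005,0],"twist": 0},
    {"offset": [0,0.015,0],"twist": 0},
    {"offset": [0,0.025,0],"twist": 0},
    {"offset": [-0.03,0.025,0],"twist": 0},
    {"offset": [-0.06,0.025,0],"twist": 0},
    {"offset": [-0.083,0.025,0],"twist": 0},
    {"offset": [-0.083,0.025,0],"twist": 0},
    {"offset": [-0.083,0.019,0],"twist": 0},
    {"offset": [-0.083,0.016,0],"twist": 0},
    {"offset": [-0.083,0.013,0],"twist": 0},
    {"offset": [-0.083,0.01,0],"twist": 0},
    {"offset": [-0.083,0.008,0],"twist": 0},
  ],
)

```text
time: 7.1
eef_pos: [0.4183, -0.3367, 0.0023]
tcp_rot: [1.0, 0.005, 0.0, 0.0]
contact_force: [0.0, 0.1, 0.1]
opening: -0.003
finger_force: 0.5
```

>>> step_arm(
  motion=[
    {"offset": [0,-0.002,0],"twist": 0},
    {"offset": [0,-0.004,0],"twist": 0},
    {"offset": [0,-0.005,0],"twist": 0},
    {"offset": [0,-0.006,0],"twist": 0},
  ],
)

```text
time: 7.5
eef_pos: [0.4177, -0.3309, 0.0023]
tcp_rot: [1.0, 0.005, 0.0, 0.0]
contact_force: [-0.5, -1.7, -0.1]
opening: 0.001
finger_force: 0.6
```

>>> step_arm(
  motion=[
    {"offset": [0,-0.001,0],"twist": 0},
    {"offset": [0,-0.002,0],"twist": 0},
  ],
)

```text
time: 7.7
eef_pos: [0.4179, -0.3296, 0.0026]
tcp_rot: [1.0, 0.005, 0.0, 0.001]
contact_force: [-1.0, -4.3, 1.0]
opening: -0.0
finger_force: 2.0
```

Both rear tins are on the fence. Now I'll lift, go behind tin 3, and open to 34 mm for the cradle.

>>> step_arm(
  motion=[
    {"offset": [0,0.006,0],"twist": 0},
    {"offset": [0,0.012,-0.02],"twist": 0},
    {"offset": [0,0.012,-0.05],"twist": 0},
    {"offset": [-0.01,0.006,-0.07],"twist": 0},
    {"offset": [-0.03,-0.01,-0.07],"twist": 0},
    {"offset": [-0.05,-0.03,-0.07],"twist": 0},
    {"offset": [-0.06,-0.045,-0.07],"twist": 0},
    {"offset": [-0.06,-0.05,-0.07],"twist": 0},
    {"offset": [-0.06,-0.05,-0.07],"twist": 0},
  ],
  gripper=0.034,
)

```text
time: 8.6
eef_pos: [0.3572, -0.2789, 0.0722]
tcp_rot: [1.0, 0.005, 0.0, -0.0]
contact_force: [-0.2, 0.1, 0.0]
opening: 0.399
finger_force: 0.0
```

Run:
```python
from h import *
s=ctrl.get_state(); print(s['time'],s['eef_pos'],s['tcp_rot'],s['contact_force'],s['opening'])
c=cal('side'); im=ctrl.read_camera('side'); cv2.imwrite('pics/side6.png',im); g=im.max(2)
for u in range(190,250,3): print(u,''.join('#' if x<45 else '+' if x<100 else '.' for x in g[185:245,u]))
def proj(n,p):
    c=cal(n);T=np.linalg.inv(np.array(c['cam_to_world'])); q=T[:3,:3]@np.array(p)+T[:3,3]
    return np.round([c['cx']+c['fx']*q[0]/-q[2], c['cy']-c['fy']*q[1]/-q[2]],1)
p=s['eef_pos']
for k in (.025,-.025):
  for dz in (.01,.02,.03): print(k,dz,proj('side',p+[0,-k,dz]))
```

```text
8.6 [ 0.35722887 -0.27888652  0.07216338] [ 9.99987214e-01  5.05158948e-03  5.42723809e-05 -2.23580261e-04] [-0.1640013   0.13117714  0.0368854 ] 0.39943540651411996
190 ###########++++++...........................................
193 #################################+..........................
196 ###################################+........................
199 ###################################.........................
202 ####################+++++#########..........................
205 ####+++#############++++++++++++++++++++++..................
208 #######################################+++++................
211 #########################################++.................
214 ########################################+++.................
217 ##################+++++################+++..................
220 #################..........++...............................
223 ################+..........+................................
226 #######++.................+.................................
229 .........................+..................................
232 ........................+...................................
235 .......................++...................................
238 .......................+....................................
241 ......................+.....................................
244 .....................+......................................
247 ....................+.......................................
0.025 0.01 [214.6 232.7]
0.025 0.02 [214.  226.4]
0.025 0.03 [213.4 220. ]
-0.025 0.01 [199.9 221.9]
-0.025 0.02 [199.3 215.8]
-0.025 0.03 [198.6 209.7]
```

The tips are at about TCP +18 mm with this opening, with the tool in place behind tin 3. I'll lower and close up the row gently.

>>> step_arm(
  motion=[
    {"offset": [0,0,0.025],"twist": 0},
    {"offset": [0,0,0.05],"twist": 0},
    {"offset": [0,0,0.07],"twist": 0},
    {"offset": [0,0,0.075],"twist": 0},
    {"offset": [0,0,0.075],"twist": 0},
    {"offset": [0.005,0,0.075],"twist": 0},
    {"offset": [0.01,0,0.075],"twist": 0},
    {"offset": [0.012,0,0.075],"twist": 0},
    {"offset": [0.014,0,0.075],"twist": 0},
    {"offset": [0.016,0,0.075],"twist": 0},
    {"offset": [0.018,0,0.075],"twist": 0},
    {"offset": [0.02,0,0.075],"twist": 0},
  ],
)

```text
time: 9.85
eef_pos: [0.3772, -0.2793, -0.0027]
tcp_rot: [1.0, 0.005, -0.0, 0.0]
contact_force: [-3.1, -0.6, 2.1]
opening: 0.398
finger_force: 1.2
```

>>> step_arm(
  motion=[
    {"offset": [0.002,0,0],"twist": 0},
    {"offset": [0.004,0,0],"twist": 0},
    {"offset": [0.006,0,0],"twist": 0},
    {"offset": [0.008,0,0],"twist": 0},
    {"offset": [0.01,0,0],"twist": 0},
    {"offset": [0.012,0,0],"twist": 0},
    {"offset": [0.014,0,0],"twist": 0},
    {"offset": [0.016,0,0],"twist": 0},
    {"offset": [0.018,0,0],"twist": 0},
    {"offset": [0.02,0,0],"twist": 0},
  ],
)

```text
time: 10.85
eef_pos: [0.3961, -0.2791, -0.0028]
tcp_rot: [1.0, 0.005, -0.001, -0.0]
contact_force: [-7.5, -1.2, 5.2]
opening: 0.401
finger_force: 3.7
```

```bash
cat > look.py <<'E'
from h import *
import sys
# tin top discs in the side view: bright-top ellipses via Hough fails; view-free check by contour of circles in wrist view
s=ctrl.get_state(); print(s['time'],s['eef_pos'].round(4),s['contact_force'].round(1),s['opening'])
c=cal('wrist'); im=ctrl.read_camera('wrist'); cv2.imwrite(f'pics/{sys.argv[1]}.png',im)
g=cv2.cvtColor(im,cv2.COLOR_BGR2GRAY)
ci=cv2.HoughCircles(cv2.GaussianBlur(g,(5,5),0),cv2.HOUGH_GRADIENT,1,60,param1=100,param2=30,minRadius=60,maxRadius=110)
if ci is not None:
    for u,v,r in ci[0]:
        p=onz(c,u,v,.042); print('circ',u,v,r,p.round(4),'R',np.linalg.norm(p-onz(c,u+r,v,.042)).round(4))
im=ctrl.read_camera('side'); cv2.imwrite(f'pics/{sys.argv[1]}s.png',im)
E
python3 look.py p1
```

```text
10.85 [ 0.3961 -0.2791 -0.0028] [-7.5 -1.2  5.2] 0.4010077931581615
circ 315.5 171.5 97.2 [ 0.4539 -0.2778  0.042 ] R 0.027
```

Run:
```python
from h import *
c=cal('wrist'); im=cv2.imread('pics/p1.png'); g=cv2.cvtColor(im,cv2.COLOR_BGR2GRAY)
ci=cv2.HoughCircles(cv2.GaussianBlur(g,(5,5),0),cv2.HOUGH_GRADIENT,1.5,60,param1=100,param2=35,minRadius=90,maxRadius=170)
if ci is not None:
    for u,v,r in ci[0][:8]:
        p=onz(c,u,v,.042); print('circ',u,v,r,p.round(4),'R',np.linalg.norm(p-onz(c,u+r,v,.042)).round(4))
a=cv2.resize(im,(400,300)); b=cv2.imread('pics/p1s.png')[170:295,160:460]
b=cv2.resize(b,(720,300))
o=np.zeros((600,720,3),np.uint8); o[:300,:400]=a; o[300:]=b; cv2.imwrite('pics/p1c.png',o)
```

```text
circ 329.25 209.25 119.55 [ 0.4435 -0.2818  0.042 ] R 0.0341
circ 126.75 107.25 92.85 [ 0.4707 -0.2274  0.042 ] R 0.0248
```

View pics/p1c.png

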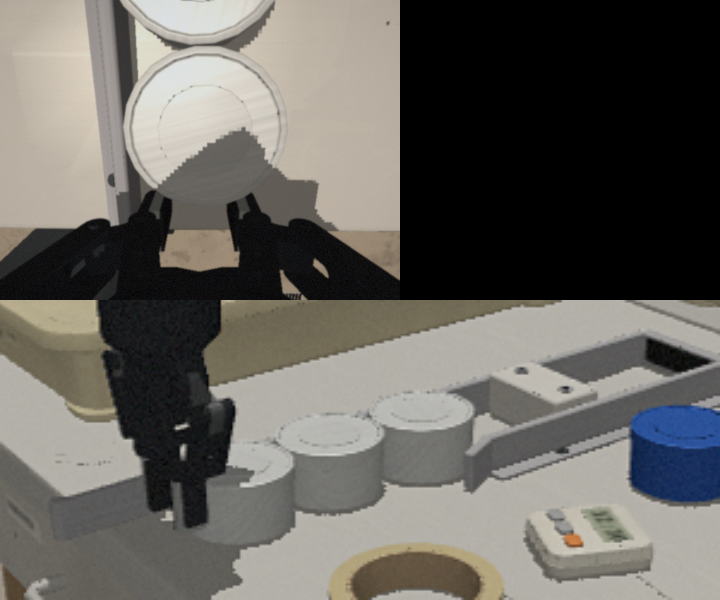

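The composite shows the row closed up and straight along the fence, tin 3 flat in the cradle, and the fence, timer and tape untouched. The upward 5 N on the tool means the fingers stick vertically to the tin and load it. I'll ease up 1 mm while pushing on.

>>> step_arm(
  motion=[
    {"offset": [0.001,0,-0.0005],"twist": 0},
    {"offset": [0.002,0,-0.001],"twist": 0},
    {"offset": [0.004,0,-0.001],"twist": 0},
    {"offset": [0.006,0,-0.001],"twist": 0},
    {"offset": [0.008,0,-0.001],"twist": 0},
  ],
)

```text
time: 11.45
eef_pos: [0.4052, -0.2786, -0.0021]
tcp_rot: [1.0, 0.005, -0.0, -0.0]
contact_force: [-3.2, -1.2, -1.2]
opening: 0.397
finger_force: 1.4
```

>>> step_arm(
  motion=[
    {"offset": [0.002,0,0],"twist": 0},
    {"offset": [0.004,0,0],"twist": 0},
    {"offset": [0.006,0,0],"twist": 0},
    {"offset": [0.008,0,0],"twist": 0},
    {"offset": [0.01,0,0],"twist": 0},
    {"offset": [0.012,0,0],"twist": 0},
    {"offset": [0.014,0,0],"twist": 0},
    {"offset": [0.016,0,0],"twist": 0},
    {"offset": [0.018,0,0],"twist": 0},
    {"offset": [0.02,0,0],"twist": 0},
  ],
)

```text
time: 12.45
eef_pos: [0.4253, -0.2787, -0.0018]
tcp_rot: [1.0, 0.005, -0.0, -0.0]
contact_force: [-3.0, -1.3, -2.1]
opening: 0.402
finger_force: 1.4
```

>>> step_arm(
  motion=[
    {"offset": [0.002,0,0],"twist": 0},
    {"offset": [0.004,0,0],"twist": 0},
    {"offset": [0.006,0,0],"twist": 0},
    {"offset": [0.008,0,0],"twist": 0},
    {"offset": [0.01,0,0],"twist": 0},
    {"offset": [0.012,0,0],"twist": 0},
    {"offset": [0.014,0,0],"twist": 0},
    {"offset": [0.016,0,0],"twist": 0},
    {"offset": [0.018,0,0],"twist": 0},
    {"offset": [0.02,0,0],"twist": 0},
  ],
)

```text
time: 13.45
eef_pos: [0.4453, -0.2785, -0.0018]
tcp_rot: [1.0, 0.005, -0.0, -0.0]
contact_force: [-3.0, -1.5, -1.2]
opening: 0.395
finger_force: 1.4
```

>>> step_arm(
  motion=[
    {"offset": [0.002,0,0],"twist": 0},
    {"offset": [0.004,0,0],"twist": 0},
    {"offset": [0.006,0,0],"twist": 0},
    {"offset": [0.008,0,0],"twist": 0},
    {"offset": [0.01,0,0],"twist": 0},
    {"offset": [0.012,0,0],"twist": 0},
    {"offset": [0.014,0,0],"twist": 0},
    {"offset": [0.016,0,0],"twist": 0},
    {"offset": [0.018,0,0],"twist": 0},
    {"offset": [0.02,0,0],"twist": 0},
  ],
)

```text
time: 14.45
eef_pos: [0.4653, -0.2783, -0.0018]
tcp_rot: [1.0, 0.005, -0.0, -0.0]
contact_force: [-4.5, -1.3, -1.3]
opening: 0.399
finger_force: 2.3
```

```bash
cat > row.py <<'E'
from h import *
import sys
# right and left silhouettes of the tin lids across the lane in the wrist view, at rows seen
s=ctrl.get_state(); print(s['time'],s['eef_pos'].round(4),s['contact_force'].round(1))
c=cal('wrist'); im=ctrl.read_camera('wrist'); cv2.imwrite(f'pics/{sys.argv[1]}.png',im)
g=cv2.cvtColor(im,cv2.COLOR_BGR2GRAY); sx=cv2.Sobel(cv2.GaussianBlur(g,(3,3),0),cv2.CV_32F,1,0)
for v in range(5,330,25):
    out=[]
    for u in range(150,470):
        if abs(sx[v,u])>120 and abs(sx[v,u])>=abs(sx[v,u-1]) and abs(sx[v,u])>abs(sx[v,u+1]): out.append((u,int(np.sign(sx[v,u])),*onz(c,u,v,.042)[:2].round(3)))
    print(v,out)
E
python3 row.py p2
```

```text
14.45 [ 0.4653 -0.2783 -0.0018] [-4.5 -1.3 -1.3]
5 [(199, 1, np.float64(0.564), np.float64(-0.247)), (440, 1, np.float64(0.565), np.float64(-0.308))]
30 [(218, 1, np.float64(0.558), np.float64(-0.252)), (409, -1, np.float64(0.559), np.float64(-0.301)), (427, 1, np.float64(0.559), np.float64(-0.305))]
55 [(219, 1, np.float64(0.553), np.float64(-0.252)), (248, -1, np.float64(0.553), np.float64(-0.259)), (408, 1, np.float64(0.553), np.float64(-0.301))]
80 [(188, -1, np.float64(0.546), np.float64(-0.243)), (221, 1, np.float64(0.547), np.float64(-0.252)), (276, -1, np.float64(0.547), np.float64(-0.266))]
105 [(190, -1, np.float64(0.54), np.float64(-0.243)), (222, 1, np.float64(0.54), np.float64(-0.252))]
130 [(161, -1, np.float64(0.534), np.float64(-0.235)), (169, 1, np.float64(0.534), np.float64(-0.237)), (192, -1, np.float64(0.534), np.float64(-0.243)), (223, 1, np.float64(0.534), np.float64(-0.252)), (238, -1, np.float64(0.534), np.float64(-0.256)), (244, 1, np.float64(0.534), np.float64(-0.257))]
155 [(194, -1, np.float64(0.527), np.float64(-0.243)), (213, 1, np.float64(0.527), np.flo
[... 668 characters left out ...]
, 1, np.float64(0.513), np.float64(-0.262))]
230 [(201, -1, np.float64(0.505), np.float64(-0.244)), (209, 1, np.float64(0.505), np.float64(-0.246)), (327, -1, np.float64(0.506), np.float64(-0.28)), (393, 1, np.float64(0.506), np.float64(-0.3))]
255 [(203, -1, np.float64(0.498), np.float64(-0.244)), (218, 1, np.float64(0.498), np.float64(-0.248)), (293, -1, np.float64(0.498), np.float64(-0.27))]
280 [(205, -1, np.float64(0.49), np.float64(-0.244)), (231, 1, np.float64(0.49), np.float64(-0.252)), (274, -1, np.float64(0.49), np.float64(-0.265)), (429, 1, np.float64(0.49), np.float64(-0.312)), (436, -1, np.float64(0.49), np.float64(-0.314)), (450, 1, np.float64(0.49), np.float64(-0.318))]
305 []
```

The row is together: tin 2 is about 2–3 mm nearer the fence than tin 3, which is the stable arrangement, and the block is now being driven. I'll continue.

>>> step_arm(
  motion=[
    {"offset": [0.002,0,0],"twist": 0},
    {"offset": [0.004,0,0],"twist": 0},
    {"offset": [0.006,0,0],"twist": 0},
    {"offset": [0.008,0,0],"twist": 0},
    {"offset": [0.01,0,0],"twist": 0},
    {"offset": [0.012,0,0],"twist": 0},
    {"offset": [0.014,0,0],"twist": 0},
    {"offset": [0.016,0,0],"twist": 0},
    {"offset": [0.018,0,0],"twist": 0},
    {"offset": [0.02,0,0],"twist": 0},
  ],
)

```text
time: 15.5
eef_pos: [0.4853, -0.2782, -0.0018]
tcp_rot: [1.0, 0.005, 0.0, -0.0]
contact_force: [-4.0, -1.3, -1.9]
opening: 0.399
finger_force: 2.3
```

>>> step_arm(
  motion=[
    {"offset": [0.002,0,0],"twist": 0},
    {"offset": [0.004,0,0],"twist": 0},
    {"offset": [0.006,0,0],"twist": 0},
    {"offset": [0.008,0,0],"twist": 0},
    {"offset": [0.01,0,0],"twist": 0},
    {"offset": [0.012,0,0],"twist": 0},
    {"offset": [0.014,0,0],"twist": 0},
    {"offset": [0.016,0,0],"twist": 0},
    {"offset": [0.018,0,0],"twist": 0},
    {"offset": [0.02,0,0],"twist": 0},
  ],
)

```text
time: 16.5
eef_pos: [0.5053, -0.2779, -0.0018]
tcp_rot: [1.0, 0.005, -0.0, -0.0]
contact_force: [-5.1, -0.7, -1.0]
opening: 0.398
finger_force: 2.3
```

>>> step_arm(
  motion=[
    {"offset": [0.002,0,0],"twist": 0},
    {"offset": [0.004,0,0],"twist": 0},
    {"offset": [0.006,0,0],"twist": 0},
    {"offset": [0.008,0,0],"twist": 0},
    {"offset": [0.01,0,0],"twist": 0},
    {"offset": [0.012,0,0],"twist": 0},
    {"offset": [0.014,0,0],"twist": 0},
    {"offset": [0.016,0,0],"twist": 0},
    {"offset": [0.018,0,0],"twist": 0},
    {"offset": [0.02,0,0],"twist": 0},
  ],
)

```text
time: 17.5
eef_pos: [0.5253, -0.2778, -0.0018]
tcp_rot: [1.0, 0.005, 0.0, -0.0]
contact_force: [-4.5, -0.7, -1.3]
opening: 0.402
finger_force: 2.3
```

>>> step_arm(
  motion=[
    {"offset": [0.002,0,0],"twist": 0},
    {"offset": [0.004,0,0],"twist": 0},
    {"offset": [0.006,0,0],"twist": 0},
    {"offset": [0.008,0,0],"twist": 0},
    {"offset": [0.01,0,0],"twist": 0},
    {"offset": [0.012,0,0],"twist": 0},
    {"offset": [0.014,0,0],"twist": 0},
    {"offset": [0.016,0,0],"twist": 0},
    {"offset": [0.018,0,0],"twist": 0},
    {"offset": [0.02,0,0],"twist": 0},
  ],
)

```text
time: 18.5
eef_pos: [0.5453, -0.2776, -0.0018]
tcp_rot: [1.0, 0.005, -0.0, -0.0]
contact_force: [-4.0, -0.4, -0.4]
opening: 0.4
finger_force: 2.3
```

```bash
python3 row.py p3 | head -8
```

```text
18.5 [ 0.5453 -0.2776 -0.0018] [-4.  -0.4 -0.4]
5 [(199, 1, np.float64(0.644), np.float64(-0.247)), (433, -1, np.float64(0.645), np.float64(-0.306)), (437, 1, np.float64(0.645), np.float64(-0.307)), (446, -1, np.float64(0.645), np.float64(-0.309))]
30 [(215, 1, np.float64(0.639), np.float64(-0.25)), (409, -1, np.float64(0.639), np.float64(-0.3)), (444, -1, np.float64(0.639), np.float64(-0.309)), (469, 1, np.float64(0.639), np.float64(-0.315))]
55 [(216, 1, np.float64(0.633), np.float64(-0.25)), (250, -1, np.float64(0.633), np.float64(-0.259)), (410, 1, np.float64(0.633), np.float64(-0.301)), (442, -1, np.float64(0.633), np.float64(-0.309)), (467, 1, np.float64(0.633), np.float64(-0.315))]
80 [(217, 1, np.float64(0.627), np.float64(-0.25)), (278, -1, np.float64(0.627), np.float64(-0.266)), (440, -1, np.float64(0.627), np.float64(-0.309)), (464, 1, np.float64(0.627), np.float64(-0.315))]
105 [(219, 1, np.float64(0.62), np.float64(-0.25)), (263, -1, np.float64(0.62), np.float64(-0.262)), (438, -1, np.float64(0.621), np.float64(-0.309)), (462, 1, np.float64(0.621), np.float64(-0.315))]
130 [(192, -1, np.float64(0.614), np.float64(-0.242)), (226, 1, np.float64(0.614), np.float64(-0.252)), (239, -1, np.float64(0.614), np.float64(-0.255)), (244, 1, np.float64(0.614), np.float64(-0.257)), (431, -1, np.float64(0.614), np.float64(-0.308)), (435, 1, np.float64(0.614), np.float64(-0.309)), (449, -1, np.float64(0.614), np.float64(-0.313))]
155 [(153, -1, np.float64(0.607), np.float64(-0.231)), (194, -1, np.float64(0.607), np.float64(-0.242)), (214, 1, np.float64(0.607), np.float64(-0.248)), (225, -1, np.float64(0.607), np.float64(-0.251)), (230, 1, np.float64(0.607), np.float64(-0.252)), (461, -1, np.float64(0.608), np.float64(-0.317))]
```

>>> step_arm(
  motion=[
    {"offset": [0.002,0,0],"twist": 0},
    {"offset": [0.004,0,0],"twist": 0},
    {"offset": [0.006,0,0],"twist": 0},
    {"offset": [0.008,0,0],"twist": 0},
    {"offset": [0.01,0,0],"twist": 0},
    {"offset": [0.012,0,0],"twist": 0},
    {"offset": [0.014,0,0],"twist": 0},
    {"offset": [0.016,0,0],"twist": 0},
    {"offset": [0.018,0,0],"twist": 0},
    {"offset": [0.019,0,0],"twist": 0},
  ],
)

```text
time: 19.55
eef_pos: [0.5644, -0.2774, -0.0017]
tcp_rot: [1.0, 0.005, 0.0, 0.0]
contact_force: [-4.4, -0.7, -1.1]
opening: 0.396
finger_force: 2.2
```

>>> step_arm(
  motion=[
    {"offset": [0.0015,0,0],"twist": 0},
    {"offset": [0.003,0,0],"twist": 0},
  ],
)

```text
time: 19.75
eef_pos: [0.5672, -0.2773, -0.0018]
tcp_rot: [1.0, 0.005, -0.0, -0.0]
contact_force: [-4.1, -1.3, -0.8]
opening: 0.401
finger_force: 2.3
```

Run:
```python
from h import *
im=ctrl.read_camera('side'); cv2.imwrite('pics/s7.png',im); c=cal('side')
# block top: bright, near the lane end; pad: black
hsv=cv2.cvtColor(im,cv2.COLOR_BGR2HSV); roi=im[170:240,370:475].max(2)
for r in range(0,45,3): print(170+r,''.join('#' if x<60 else '+' if x<150 else '-' if x<190 else 'O' for x in roi[r]))
```

```text
170 ++++++++++++++++++++++++---------------------------+++++-----------------++++++++++++++++++++++++++++++++
173 +++--------------------------------------------------------++++++--------------------------++++++++++++++
176 --------------------------------------------------------------------+++++---------------------------+++++
179 ----------------------------------------------------------------------------++++++-----------------------
182 --------------------------------------------------------+---------------------------+++++++--------------
185 ---------------------------------------------+-O--++---OOO-+++++-----------------------------++++++------
188 ----------------------------++--OOOOO-OOOO--+++--OOOOOO-O------OOOO--+++-----------------------------++++
191 -----------------------------+------------------------+------------OOOOOOOOO-----------------------------
194 ------------------+-----------------------------------------OOO---OO+++++-OOO----+++++++-----------------
197 ----------------O----+----------+-------------+-----------++++++---OOO---+++++++++++----++++++++---------
200 --------------------------++++-OOOOOOOO-----OO-OOO-+++++++++++++++++++++++----++++++++++++++++++---------
203 ---------------------------++++++++++++++++++++++++++++++++++++++----++++++++++++++++++++++++++----------
206 -++-------+------------O+++++++++++++++++++++++++++++++-----+++++++++++++++++++++++++++++++++++----------
209 OOOOOOOOOOOOOO--++++++++++++++++++++++++++++++-----+++++++++++++++++++++++++++++++++++++++---------------
212 ++++++++++++++++++++++++++++++++++++-----++++++++++++++++++++++++++++++++++++++++-----------++++---------
```

The block now hides the pad, so the stop is close. I'll go on in small steps.

>>> step_arm(
  motion=[
    {"offset": [0.001,0,0],"twist": 0},
    {"offset": [0.002,0,0],"twist": 0},
    {"offset": [0.003,0,0],"twist": 0},
  ],
)

```text
time: 20.1
eef_pos: [0.57, -0.2772, -0.0018]
tcp_rot: [1.0, 0.005, -0.0, -0.0]
contact_force: [-5.3, 0.2, -1.2]
opening: 0.398
finger_force: 2.5
```

>>> step_arm(
  motion=[
    {"offset": [0.001,0,0],"twist": 0},
    {"offset": [0.002,0,0],"twist": 0},
  ],
)

```text
time: 20.3
eef_pos: [0.572, -0.2772, -0.0019]
tcp_rot: [1.0, 0.005, -0.0, -0.0]
contact_force: [-4.9, -0.4, -1.5]
opening: 0.4
finger_force: 2.5
```

>>> step_arm(
  motion=[
    {"offset": [0.001,0,0],"twist": 0},
  ],
)

```text
time: 20.4
eef_pos: [0.573, -0.2771, -0.0019]
tcp_rot: [1.0, 0.005, -0.0, -0.0]
contact_force: [-5.1, -0.8, -0.3]
opening: 0.4
finger_force: 2.5
```

>>> step_arm(
  motion=[
    {"offset": [0.001,0,0],"twist": 0},
    {"offset": [0.002,0,0],"twist": 0},
  ],
)

```text
time: 20.6
eef_pos: [0.5748, -0.2771, -0.002]
tcp_rot: [1.0, 0.005, -0.001, -0.0]
contact_force: [-5.1, -1.0, -1.1]
opening: 0.399
finger_force: 3.1
```

>>> step_arm(
  motion=[
    {"offset": [0.001,0,0],"twist": 0},
  ],
)

```text
time: 20.7
eef_pos: [0.5755, -0.2771, -0.0021]
tcp_rot: [1.0, 0.005, -0.001, -0.0]
contact_force: [-6.7, -1.6, -0.4]
opening: 0.4
finger_force: 3.1
```

>>> step_arm(
  motion=[
    {"offset": [0.001,0,0],"twist": 0},
  ],
)

```text
time: 20.8
eef_pos: [0.5764, -0.2771, -0.0021]
tcp_rot: [1.0, 0.005, -0.001, -0.0]
contact_force: [-5.9, -1.9, -1.2]
opening: 0.4
finger_force: 3.2
```

>>> step_arm(
  motion=[
    {"offset": [0.001,0,0],"twist": 0},
  ],
)

```text
time: 20.9
eef_pos: [0.577, -0.2771, -0.0022]
tcp_rot: [1.0, 0.005, -0.002, -0.0]
contact_force: [-9.5, -1.7, -0.5]
opening: 0.398
finger_force: 4.5
```

>>> step_arm(
  motion=[
    {"offset": [0.001,0,0],"twist": 0},
  ],
)

```text
time: 21.0
eef_pos: [0.577, -0.2771, -0.0024]
tcp_rot: [1.0, 0.005, -0.003, -0.001]
contact_force: [-11.5, -2.4, 2.6]
opening: 0.397
finger_force: 6.0
```

>>> step_arm(
  motion=[
    {"offset": [0.001,0,0],"twist": 0},
  ],
)

```text
time: 21.1
eef_pos: [0.577, -0.277, -0.0025]
tcp_rot: [1.0, 0.005, -0.004, -0.001]
contact_force: [-14.2, -2.4, 3.0]
opening: 0.398
finger_force: 7.4
```

The block is against the stop: the TCP is steady at x=0.577 while the force rises. I'll ease to about 12 N and hold.

>>> step_arm(
  motion=[
    {"offset": [-0.0006,0,0],"twist": 0},
    {"offset": [-0.0006,0,0],"twist": 0},
    {"offset": [-0.0006,0,0],"twist": 0},
  ],
)

```text
time: 21.4
eef_pos: [0.577, -0.2771, -0.0024]
tcp_rot: [1.0, 0.005, -0.003, -0.001]
contact_force: [-11.3, -1.4, 0.4]
opening: 0.398
finger_force: 5.5
```

>>> step_arm(
  motion=[
    {"offset": [0,0,0],"twist": 0},
    {"offset": [0,0,0],"twist": 0},
    {"offset": [0,0,0],"twist": 0},
  ],
)

```text
time: 21.7
eef_pos: [0.577, -0.2771, -0.0025]
tcp_rot: [1.0, 0.005, -0.003, -0.001]
contact_force: [-11.0, -3.0, 0.4]
opening: 0.403
finger_force: 5.5
```

>>> step_arm(
  motion=[
    {"offset": [0.0004,0,0],"twist": 0},
    {"offset": [0.0004,0,0],"twist": 0},
    {"offset": [0.0004,0,0],"twist": 0},
    {"offset": [0.0004,0,0],"twist": 0},
    {"offset": [0.0004,0,0],"twist": 0},
    {"offset": [0.0004,0,0],"twist": 0},
    {"offset": [0.0004,0,0],"twist": 0},
  ],
)

```text
time: 22.4
eef_pos: [0.577, -0.2771, -0.0025]
tcp_rot: [1.0, 0.005, -0.004, -0.001]
contact_force: [-12.3, -1.8, 2.0]
opening: 0.398
finger_force: 6.1
```

>>> step_arm(
  motion=[
    {"offset": [-0.001,0,0],"twist": 0},
    {"offset": [-0.002,0,0],"twist": 0},
    {"offset": [-0.004,0,0],"twist": 0},
    {"offset": [-0.008,0,0],"twist": 0},
    {"offset": [-0.02,0,0],"twist": 0},
    {"offset": [-0.04,0,0],"twist": 0},
    {"offset": [-0.05,0,-0.02],"twist": 0},
    {"offset": [-0.05,0,-0.06],"twist": 0},
    {"offset": [-0.05,0,-0.1],"twist": 0},
    {"offset": [-0.05,0,-0.15],"twist": 0},
    {"offset": [-0.05,0,-0.18],"twist": 0},
    {"offset": [-0.05,0,-0.2],"twist": 0},
  ],
)

```text
time: 23.6
eef_pos: [0.5313, -0.2786, 0.2031]
tcp_rot: [1.0, 0.005, 0.003, 0.002]
contact_force: [0.2, -0.4, -0.4]
opening: 0.4
finger_force: 0.0
```

Run:
```python
from h import *
s=ctrl.get_state(); print(s['time'],s['eef_pos'],s['contact_force'])
c=cal('wrist'); im=ctrl.read_camera('wrist'); cv2.imwrite('pics/w9.png',im); np.save('w9.npy',c,allow_pickle=True)
cv2.imwrite('pics/s9.png',ctrl.read_camera('side'))
g=cv2.cvtColor(im,cv2.COLOR_BGR2GRAY)
ci=cv2.HoughCircles(cv2.GaussianBlur(g,(3,3),0),cv2.HOUGH_GRADIENT,1,50,param1=120,param2=22,minRadius=35,maxRadius=75)
for u,v,r in (ci[0] if ci is not None else []):
    p=onz(c,u,v,.042); print(u,v,r,p.round(4),'R',np.linalg.norm(p-onz(c,u+r,v,.042)).round(4))
```

```text
23.6 [ 0.53134348 -0.27860229  0.20312552] [ 0.18134387 -0.39665641 -0.36733015]
326.5 92.5 47.7 [ 0.6247 -0.2841  0.042 ] R 0.0356
510.5 279.5 49.4 [ 0.4768 -0.4425  0.042 ] R 0.042
315.5 336.5 47.1 [ 0.4215 -0.2775  0.042 ] R 0.0416
23.5 322.5 43.8 [ 0.433  -0.0227  0.042 ] R 0.0381
```

The press held at about 12 N and the tool let go cleanly. The pictures are used up, so I'll check the result numerically from a view further on.

>>> step_arm(
  motion=[
    {"offset": [0.03,0,-0.03],"twist": 0},
    {"offset": [0.06,0,-0.06],"twist": 0},
    {"offset": [0.09,0,-0.09],"twist": 0},
    {"offset": [0.12,0,-0.12],"twist": 0},
    {"offset": [0.15,0,-0.13],"twist": 0},
    {"offset": [0.15,0,-0.13],"twist": 0},
    {"offset": [0.15,0,-0.13],"twist": 0},
  ],
)

```text
time: 24.4
eef_pos: [0.6796, -0.2759, 0.3255]
tcp_rot: [1.0, 0.005, -0.002, -0.001]
contact_force: [-0.3, 0.4, 0.1]
opening: 0.398
finger_force: 0.0
```

Run:
```python
from h import *
s=ctrl.get_state(); print(s['time'],s['eef_pos'])
c=cal('wrist'); im=ctrl.read_camera('wrist'); cv2.imwrite('pics/w10.png',im)
g=cv2.cvtColor(im,cv2.COLOR_BGR2GRAY)
ci=cv2.HoughCircles(cv2.GaussianBlur(g,(3,3),0),cv2.HOUGH_GRADIENT,1,45,param1=120,param2=18,minRadius=27,maxRadius=40)
for u,v,r in ci[0]:
    if 230<u<350:
        p=onz(c,u,v,.042); print('tin',u,v,r,p.round(4),'R',np.linalg.norm(p-onz(c,u+r,v,.042)).round(4))
# block top and pad along the lane centre line: brightness along x
T=np.linalg.inv(np.array(c['cam_to_world']))
def px(p):
    q=T[:3,:3]@np.array(p)+T[:3,3]; return int(c['cx']+c['fx']*q[0]/-q[2]+.5), int(c['cy']-c['fy']*q[1]/-q[2]+.5)
for off in (-.025,0,.025):
  l=[]
  for x in np.arange(.78,.90,.003):
    u,v=px((x,-.277+off,.034)); l.append(int(g[v,u]) if 0<=v<480 else -1)
  print(off,l)
```

```text
24.4 [ 0.67963709 -0.27589076  0.32546158]
tin 325.5 96.5 33.8 [ 0.7752 -0.2812  0.042 ] R 0.0349
tin 317.5 171.5 32.7 [ 0.6982 -0.2737  0.042 ] R 0.0355
-0.025 [224, 225, 226, 226, 226, 227, 224, 189, 185, 113, 77, 99, 192, 219, 219, 218, 218, 178, 143, 85, 166, 209, 217, 218, 216, 212, 116, 122, 182, 178, -1, -1, -1, -1, -1, -1, -1, -1, -1, -1]
0 [228, 227, 227, 227, 227, 227, 223, 227, 227, 225, 190, 190, 202, 220, 223, 220, 219, 219, 219, 218, 219, 219, 218, 219, 219, 215, 123, 141, 183, -1, -1, -1, -1, -1, -1, -1, -1, -1, -1, -1]
0.025 [229, 226, 227, 227, 226, 221, 185, 198, 185, 136, 77, 100, 219, 222, 222, 221, 221, 176, 105, 81, 186, 218, 218, 219, 218, 214, 79, 154, 187, -1, -1, -1, -1, -1, -1, -1, -1, -1, -1, -1]
```

```bash
python3 -c "
from plant import ctrl
print(ctrl.sign_off())"
```

```text
the job is handed in; nothing more can be done
None
```

The three tins were pushed in as one closed row with the block up against the end stop, pressed at about 11–12 N for over half a second (peak reading 14 N) and released; measured after release, the front two tins sit about ±3 mm off the centre line, and the job is handed in.

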